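Lock the index disc of the indexing head onto its key

ROBOT

A 6-joint arm with a two-finger parallel gripper is mounted at the origin on a cart in front of the work surface, level with it; the furniture and walls round the work are solid. World frame = base frame: x ahead of the robot, y to its left, z up, the work surface at z = 0. Lengths are in m, angles in rad, forces in N, time in s.
With the tool pointing down it reaches from about 0.35 to 0.775 m from the base axis. Payload 5.5 kg.
Tool frame: the origin (TCP) lies midway between the tips of the shut fingers; the grasp point (between the pads) lies 19 mm behind it; z points along the fingers, y is the line along which they close (so a half turn about z gives the same grasp; the last joint's range is limited). The gripper opens to 85 mm and grips with 20 to 120 N. Pads are 22 mm wide; open, the fingers measure 114 mm over their backs; the gripper's body (76 mm by 85 mm) begins 54 mm behind the grasp point. The pads swing forward as they close: fully open they stand 13 mm farther back than shut.
Start: joints at [-1.291, 0.313, 0.046, 1.304, 0, 1.431], TCP at [0.234, -0.525, 0.231] pointing down, gripper open.
Joint ranges: [-2.76, 2.76], [-0.86, 1.69], [-1.03, 1.26], [-2.2, 2.34], [-1.47, 1.5], [-3.14, 3.14]. Speed limits (rad/s): [2.57, 2.57, 3.14, 3.14, 3.14, 3.14].

INTERFACE

Orientations are given as a unit quaternion [w, x, y, z].
In Python, from workcell import env gives the robot as it stands.
- The arm moves only by the tool move_arm, never from a script. Its argument "targets" is a list of rows, each a list of 3 entries, a list of its own where there are three numbers: the shift along the tool's x, y, z in mm, then the turn, a rotation vector about the tool's x, y, z in units of 10 degrees (1.0 is 10 degrees), then the closure, from -1 (fully open) to 1 (shut). In form: [[[dx, dy, dz], [ax, ay, az], gripper], ...]. A call has 1 to 5 rows; each row is the pose to reach, as a shift and turn from the pose commanded when the call began, along the tool's axes at that moment; what a row does not reach only later rows make up. A row lasts 1/8 s, in which the tool goes at most 62.5 mm and 10.7 degrees, less where a joint would pass 70% of its speed; a pose out of reach is approached as far as the arm can. A call with a gripper value outside its range is refused whole. The fingers move at their own pace and stop on an object; "squeeze" is the grip in N (left out, the last holds). Time passes only in rows, so rows that repeat a pose let the fingers close. It gives the time, the measured TCP pose, the force, the opening and the grip force at its end, in the units of the state.
- env.get_state(): the state, without advancing time (a new reading comes with each control period).
- env.read_camera(name): name is "scene" or "top" or "wrist"; returns a dict with "pixels" (384x512x3 uint8, red, green, blue), "fovy" (degrees; the focal length in pixels is half the picture's height over the tangent of half this angle, whatever the lens; pixels are square), "cx", "cy" (the principal point, pixels), "extrinsics" (4x4, takes a point from world to camera coordinates); the wrist camera has in their place "mount" (4x4, takes a point from camera to tool coordinates, whose origin is the TCP and whose axes are the flange's). Camera axes: x right, y up, looking along -z (the intrinsics and any distortion apply to the point x, -y, -z); pixel columns grow to the right and rows downward; lengths in m; the calibration is good to about 2 mm. A picture is of the moment at which its call begins: read the wrist's pose just before it. There is no depth.
- env.hand_in(): hands the job in; it is judged then, once.
Trained networks look in a picture, given as the dict that the camera call returned (one of the last four; its "shot" number tells which), for a name from the list of things; names that differ only in an ending like _2 or _b are one class to them, and where a whole thing is asked for, a point or a joint stands for the part that bears it (a point fixed in the world has none). Each returns a list of dicts, best first, with "confidence" (0 to 1); they miss things now and then, are a little off and sometimes report something else, mostly with a low value. They report only what shows in the picture. A call takes as long as a camera call. They do not tell look-alikes from the thing itself.
- env.spot_in(thing, picture): "centre" ([x, y, z] in m, in world coordinates, good to about 4 mm: the middle of the surface that is visible of it).
- env.regions_of(thing, picture): "mask" (384x512 bool, what is visible of it).
- env.landmark_of(thing, picture): "centre" ([x, y, z] in m, in world coordinates, good to about 4 mm: a listed point, or the origin of a listed thing).
The state is a dict: "clock": time; "joint_pos": joint angles; "qvel": joint speeds; "tau": joint torques, N m; "tcp_pos": TCP position; "orientation": TCP orientation; "wrist_force": force on the tool from outside, world axes, zero at the start; "ft_torque": the same for the moment, N m; "finger_gap": finger opening in m; "grip_force": force on a finger pad.
Only numpy, scipy, OpenCV 4.12 (cv2) and the standard library are available. Lean on these libraries where they do the work, as an engineer would, in place of code of your own. Each camera call takes 0.05 s, during which the arm holds its last target. There are 200 camera calls.

TASK

The notched disc of the indexing head on the bench is riding high, off its key. Using only the fingertips and never gripping or lifting the disc, push it round by its upright peg until its notch is over the steel key, then press gently down on the hub until the disc is fully home with the key in the notch. Leave the small things standing around it where they are.

Things in the scene. Friction and masses are not known exactly. Their poses are not given: they have to be found in the camera images.
- head: Indexing head, fixed to the bench: grey round foot 132 mm across, 12 mm high, with a 34 mm wide tongue on one side reaching 98 mm from the centre. An upright spindle (hidden in the disc's hub) stands at the centre. Origin: centre of the underside, on the bench. Its x axis points horizontally from the centre along the tongue to the key, z up.
- key (a point): Top of the fixed steel key, 60 mm from the spindle axis, 36 mm above the bench. A round bar 10 mm thick, bent like a staple, standing on the tongue; its top runs radially from 52 to 91 mm from the axis, so the outer end shows beyond the disc's rim. It fits the disc's notch with 4 mm play to either side.
- disc: Bare aluminium disc, 144 mm across, 8 mm thick, 0.2 to 0.4 kg, loose on the spindle; turns freely either way, stays where left. Round hub in its middle. Origin: on the axis, at the underside; x points to the notch, z up. The underside starts 40 mm above the bench; fully home it is at 26 mm. With the notch not over the key it stops on the key after sinking 4 mm.
- notch (a point): Point in the middle of the disc's notch, 60 mm from the axis, at the level of the disc's underside. The notch is 18 mm wide with straight parallel sides, open at the rim, and cut from the rim (72 mm radius) to 46 mm from the axis. It is the only notch.
- peg_top (a point): Centre of the flat top of the disc's upright peg, 12 mm diameter, rising 30 mm above the disc's face (its top is 38 mm above the disc's underside), 54 mm from the axis, diametrically opposite the notch. Moves with the disc.
- hub_top (a point): Centre of the flat closed top of the hub, 36 mm across, on the axis, 46 mm above the disc's underside: 86 mm above the bench at the start, 72 mm when home. The disc rides on a stiff collar that slides down the spindle: pressed on the hub with about 6 to 15 N it sinks slowly and stays down.
- wood_spool: Bystander: wooden spool of tan thread standing upright, 46 mm across, 52 mm high; origin at the centre of its underside.
- buckle: Bystander: metal buckle lying flat, 43 x 50 x 8 mm; origin at the centre of its underside.
- ring: Bystander: metal ring lying flat, 48 mm across, 8 mm high; origin at the centre of its underside.
Things that resemble listed ones, but are neither listed nor needed, are in the scene too. There is more than one size of the head; the job needs the middle-sized.

How it is judged:
By the outcome, as a careful person would: the job done as asked, in the order asked, and still so for the second after the job is handed in, with the robot touching nothing.
It also fails if it takes over 58 s, if anything falls off the work surface, if the arm or the gripper's body presses on something with over 40 N, if the wrist force passes 120 N, or if a joint passes its speed limit or range.

## Working session

There is one attempt and no reset: what is moved stays moved. The work goes in short steps, Python scripts to look and compute and a tool call to move; the robot and the scene stay as the last step left them, time stands still between calls to the robot, and variables do not carry over. Pictures are saved under pics/ and viewed, at most 10 in all, crops included, and the job is handed in when it is done.

Besides the shell and the picture viewer there is one more tool, called after "Call:" as name([rows], argument=value, ...), one row to a line, values as JSON. move_arm: Moves the arm, as the interface text tells. Its arguments: {"type":"object","properties":{"targets":{"type":"array","items":{"type":"array"}},"squeeze":{"type":"number"}},"required":["targets"]}

```bash
mkdir -p pics; python3 - <<'E'
from workcell import env
import cv2
s=env.get_state();print(s['clock'],s['tcp_pos'],s['orientation'])
for c in ['scene','top']:
    p=env.read_camera(c);cv2.imwrite(f'pics/{c}0.png',p['pixels'][...,::-1])
    for n in ['head','disc','key','notch','peg_top','hub_top','wood_spool','buckle','ring']:
        print(c,n,[(d['centre'].round(3).tolist() if hasattr(d['centre'],'round') else d['centre'],round(d['confidence'],2)) for d in env.landmark_of(n,p)])
E
```

```text
0.0 [ 0.23419728 -0.52458058  0.23040358] [-9.12881650e-04  9.78050753e-01  2.08364789e-01 -7.64666574e-05]
scene head [([0.3576, -0.0909, -0.0016], 0.73), ([0.5624, -0.1675, -0.0045], 0.67), ([0.6641, 0.1007, 0.001], 0.6)]
scene disc [([0.5652, -0.1676, 0.0418], 0.69)]
scene key [([0.5943, 0.1278, 0.0453], 0.75), ([0.509, -0.1487, 0.0315], 0.56)]
scene notch [([0.5618, -0.2294, 0.043], 0.91), ([0.4441, -0.2794, -0.0011], 0.47)]
scene peg_top [([0.5722, -0.1123, 0.0797], 0.73)]
scene hub_top [([0.5699, -0.1686, 0.0849], 0.92), ([0.5611, -0.2277, 0.0402], 0.49)]
scene wood_spool [([0.7144, -0.0978, 0.0019], 0.63)]
scene buckle [([0.6453, -0.2984, 0.0014], 0.59)]
scene ring [([0.4437, -0.2781, -0.0], 0.62)]
top head [([0.6648, 0.0967, -0.0048], 0.71)]
top disc [([0.5662, -0.1685, 0.0363], 0.82)]
top key [([0.589, 0.1257, 0.0502], 0.95), ([0.3117, -0.0866, 0.0256], 0.76), ([0.503, -0.1526, 0.036], 0.5)]
top notch [([0.5586, -0.2311, 0.0439], 0.97), ([0.7135, -0.1027, 0.0027], 0.54)]
top peg_top [([0.5726, -0.1122, 0.0781], 0.85)]
top hub_top [([0.5656, -0.1689, 0.0855], 0.86), ([0.4433, -0.2831, 0.0018], 0.68)]
top wood_spool [([0.7128, -0.1043, 0.001], 0.66)]
top buckle [([0.6523, -0.3028, 0.0042], 0.46)]
top ring [([0.4465, -0.2796, 0.0034], 0.57)]
```

View pics/top0.png

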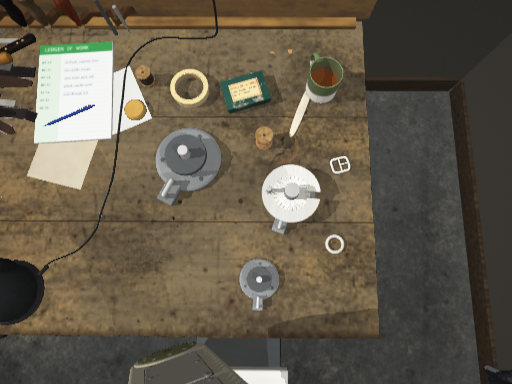

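View pics/scene0.png

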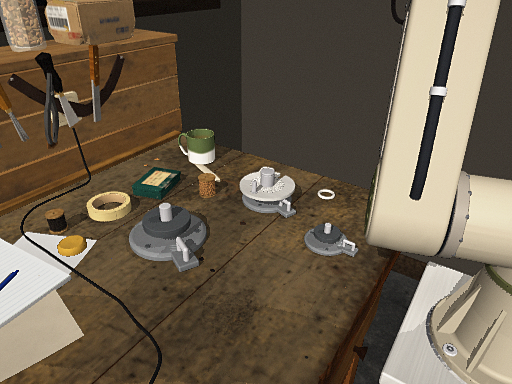

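The disc sits on the head at about px (291,193) in the top view, with its tongue and key at about (279,226). The other two heads are larger and smaller. Peg is at +84° and key at about 162°, so I'll turn the disc clockwise by about 102°.

```bash
cat > h.py <<'E'
from workcell import env
import numpy as np, cv2
from scipy.spatial.transform import Rotation as R
def pose(s=None):
    s=s or env.get_state(); q=s['orientation']
    return np.array(s['tcp_pos']), R.from_quat([q[1],q[2],q[3],q[0]])
def down(yaw):  # tool x heading (deg), z down
    return R.from_euler('z',yaw,degrees=True)*R.from_euler('x',180,degrees=True)
def rows(tg):
    p,r=pose()
    for pos,yaw in tg:
        d=r.inv().apply(np.array(pos)-p)*1000; a=np.degrees((r.inv()*down(yaw)).as_rotvec())/10
        print([d.round(1).tolist(),a.round(2).tolist()])
def yaw():
    p,r=pose(); x=r.as_matrix()[:,0]; return np.degrees(np.arctan2(x[1],x[0]))
def st():
    s=env.get_state();print('t',s['clock'],'tcp',np.round(s['tcp_pos'],4),'yaw',round(yaw(),1),'F',np.round(s['wrist_force'],1),'j',np.round(s['joint_pos'],2))
E
python3 - <<'E'
from h import *
st();p=env.read_camera('wrist');print(np.round(p['mount'],3),p['fovy'],p['cx'],p['cy'],[k for k in p])
rows([((.566,-.168,.30),90),((.50,-.168,.30),90),((.566,-.168,.30),174)])
t=env.read_camera('top');print(t['fovy'],t['cx'],t['cy'],np.round(t['extrinsics'],3))
cv2.imwrite('pics/topc.png',cv2.resize(t['pixels'][150:250,240:360,::-1],None,fx=6,fy=6,interpolation=cv2.INTER_CUBIC))
E
```

```text
t 1.0 tcp [ 0.2344 -0.5251  0.2313] yaw 24.1 F [ 0.3 -0.8 -0.2] j [-1.29  0.31  0.05  1.3  -0.    1.43]
[[ 0.     0.965  0.261  0.065]
 [ 1.     0.    -0.001  0.   ]
 [-0.001  0.261 -0.965 -0.142]
 [ 0.     0.     0.     1.   ]] 61.58786050394427 255.13277393005427 183.17699330821947 ['pixels', 'fovy', 'cx', 'cy', 'mount', 'shot']
[[448.4, -190.9, -68.7], [0.0, 0.0, -6.59]]
[[388.1, -217.8, -68.7], [0.0, 0.0, -6.59]]
[[448.4, -190.9, -68.7], [-0.0, 0.0, -14.99]]
56.7544909256957 258.5165868988945 194.9487931181412 [[ 0.007 -1.    -0.006 -0.092]
 [ 0.98   0.005  0.197 -0.557]
 [-0.197 -0.007  0.98  -0.807]
 [ 0.     0.     0.     1.   ]]
```

View pics/topc.png

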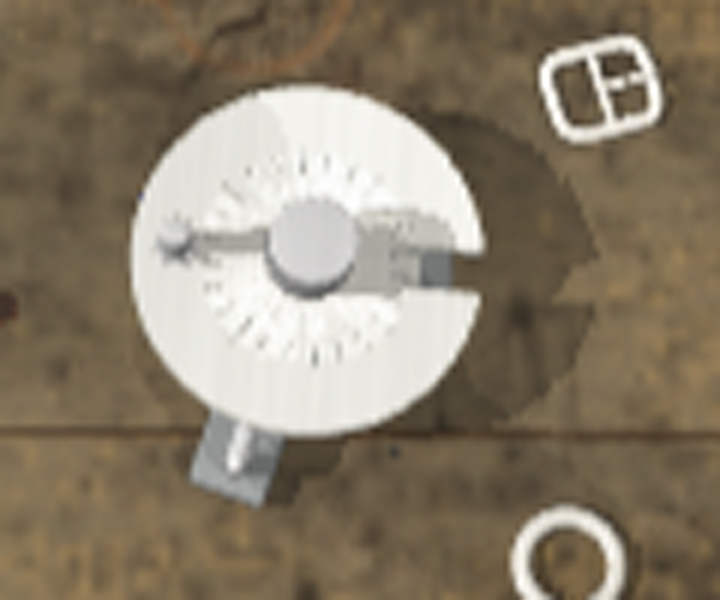

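Call:
move_arm([
  [[60,-25,0],[0,0,-1],1],
  [[120,-50,0],[0,0,-2],1],
  [[180,-75,0],[0,0,-3],1],
  [[240,-100,0],[0,0,-4],1],
  [[300,-125,0],[0,0,-5],1],
], squeeze=30)

```text
clock: 1.72
tcp_pos: [0.45, -0.2963, 0.2316]
orientation: [0.0, 0.797, 0.604, 0.0]
wrist_force: [0.4, -0.6, -0.2]
finger_gap: -0.0001
grip_force: 0.0
```

```bash
python3 - <<'E'
from h import *
st();rows([((.57,-.168,.22),174)])
E
```

```text
t 1.725 tcp [ 0.45   -0.2963  0.2316] yaw 74.4 F [ 0.4 -0.6 -0.2] j [-0.73  0.24 -0.05  1.28 -0.    1.11]
[[155.9, 81.0, 11.5], [0.0, 0.01, -9.96]]
```

Call:
move_arm([
  [[32,16,2],[0,0,-1],1],
  [[64,32,4],[0,0,-2],1],
  [[96,50,6],[0,0,-3],1],
  [[128,66,9],[0,0,-4],1],
  [[156,81,11],[0,0,-5],1],
])

```text
clock: 2.35
tcp_pos: [0.5703, -0.1689, 0.2202]
orientation: [0.0, 0.466, 0.885, -0.0]
wrist_force: [0.1, -0.5, -0.5]
finger_gap: -0.0002
grip_force: 0.0
```

Call:
move_arm([
  [[0,0,0],[0,0,-1],1],
  [[0,0,0],[0,0,-2],1],
  [[0,0,0],[0,0,-3],1],
  [[0,0,0],[0,0,-4],1],
  [[0,0,0],[0,0,-5],1],
])

```text
clock: 2.98
tcp_pos: [0.5695, -0.17, 0.2203]
orientation: [-0.0, 0.049, 0.999, -0.0]
wrist_force: [0.6, 0.1, 1.0]
finger_gap: 0.0001
grip_force: 0.0
```

```bash
cat >> h.py <<'E'
def wcam(name=None):
    p0,r0=pose(); p=env.read_camera('wrist')
    T=np.eye(4);T[:3,:3]=r0.as_matrix();T[:3,3]=p0
    M=T@np.array(p['mount']); f=192/np.tan(np.radians(p['fovy']/2))
    if name: cv2.imwrite(f'pics/{name}.png',p['pixels'][...,::-1])
    return p,M,f
def ray(px,z,p,M,f):  # pixel -> world at height z
    d=M[:3,:3]@np.array([(px[0]-p['cx'])/f,-(px[1]-p['cy'])/f,-1]); o=M[:3,3]
    return o+d*(z-o[2])/d[2]
def proj(X,p,M,f):
    c=np.linalg.inv(M)@np.append(X,1); return np.array([p['cx']-f*c[0]/c[2],p['cy']+f*c[1]/c[2]]).round(1)
def find(p,names):
    for n in names:
        print(n,[(np.round(d['centre'],4).tolist(),round(d['confidence'],2)) for d in env.landmark_of(n,p)])
E
python3 - <<'E'
from h import *
st();p,M,f=wcam('w0');find(p,['head','key','disc','notch','peg_top','hub_top'])
for n,X in dict(hub=(.566,-.168,.086),peg=(.572,-.1122,.078),key=(.506,-.151,.036)).items(): print(n,proj(X,p,M,f))
E
```

```text
t 2.975 tcp [ 0.5695 -0.17    0.2203] yaw 174.4 F [0.6 0.1 1. ] j [-0.43  0.35  0.08  1.29 -0.   -0.33]
head [([0.661, 0.095, -0.0028], 0.84), ([0.5658, -0.1668, 0.0416], 0.52)]
key [([0.5099, -0.1483, 0.0385], 0.55)]
disc [([0.5625, -0.1661, 0.04], 0.59)]
notch [([0.5607, -0.2286, 0.0411], 0.72)]
peg_top [([0.5691, -0.1162, 0.0779], 0.57), ([0.7097, -0.1062, 0.0019], 0.23)]
hub_top [([0.5661, -0.1664, 0.0837], 0.72), ([0.5097, -0.1488, 0.0386], 0.43)]
hub [258.  169.5]
peg [320.  168.1]
key [269.  97.]
```

View pics/w0.png

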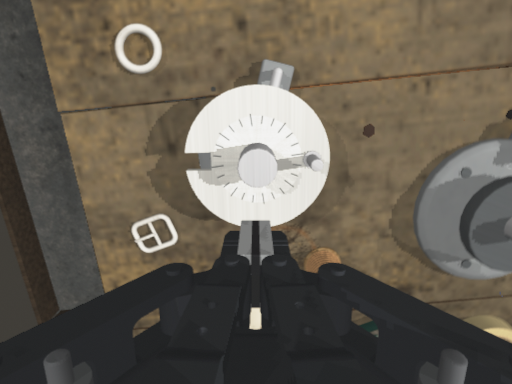

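```bash
python3 - <<'E'
from h import *
p,M,f=wcam()
im=p['pixels'];cv2.imwrite('pics/w0c.png',cv2.resize(im[50:240,170:345,::-1],None,fx=3.15,fy=3.15,interpolation=cv2.INTER_CUBIC))
g=(im.min(2)>150).astype(np.uint8); n,l,s,c=cv2.connectedComponentsWithStats(g); i=1+np.argmax(s[1:,4])
m=(l==i).astype(np.uint8);cn=max(cv2.findContours(m,0,1)[0],key=cv2.contourArea)
W=np.array([ray(q,.048,p,M,f)[:2] for q in cv2.convexHull(cn)[:,0]])
A=np.c_[2*W,np.ones(len(W))];b=(W**2).sum(1);x=np.linalg.lstsq(A,b,rcond=None)[0];r=np.sqrt(x[2]+x[0]**2+x[1]**2)
print('rim fit',x[:2],r)
for nm,px,z in [('hub',(258,168),.086),('peg',(315,161),.078),('key',(279,76),.036)]: print(nm,ray(px,z,p,M,f).round(4))
E
```

```text
rim fit [ 0.55872016 -0.16668829] 0.07507201321850562
hub [ 0.5647 -0.1679  0.086 ]
peg [ 0.5655 -0.1164  0.078 ]
key [ 0.4877 -0.1392  0.036 ]
```

View pics/w0c.png

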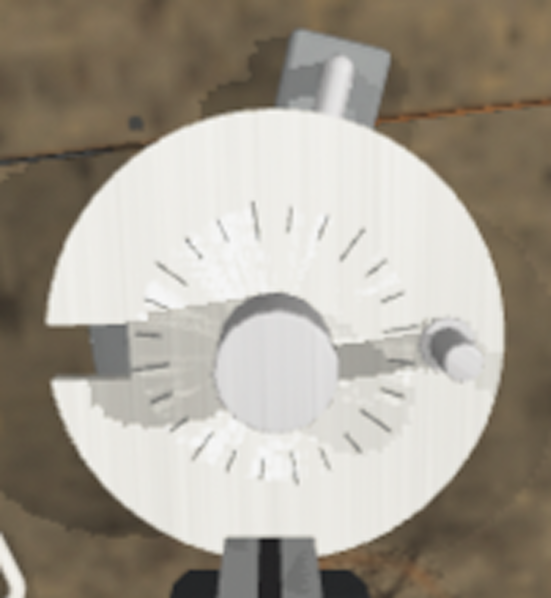

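```bash
python3 - <<'E'
from h import *
p,M,f=wcam(); st()
P={}
for nm,cp,z in [('hub',(277,378),.086),('peg',(464,362),.078),('keyout',(342,66),.036),('keyrim',(331,112),.036),('nrim',(48,352),.048),('nin',(130,351),.048),('rimL',(47,330),.048),('rimR',(504,330),.048),('rimT',(276,108),.048)]:
    P[nm]=ray((170+cp[0]/3.15,50+cp[1]/3.15),z,p,M,f)[:2];print(nm,P[nm].round(4))
a=lambda v:np.degrees(np.arctan2(v[1],v[0]))
h=P['hub'];print('peg',a(P['peg']-h),np.linalg.norm(P['peg']-h),'key',a(P['keyout']-h),a(P['keyrim']-h),a(P['keyout']-P['keyrim']),'notch',a(P['nrim']-h),a(P['nin']-h))
E
```

```text
t 3.425 tcp [ 0.5695 -0.17    0.2203] yaw 174.0 F [ 0.5 -1.3  0.2] j [-0.43  0.35  0.08  1.29 -0.   -0.32]
hub [ 0.5665 -0.1682]
peg [ 0.5693 -0.1146]
keyout [ 0.483  -0.1393]
keyrim [ 0.496  -0.1438]
nrim [ 0.5592 -0.2398]
nin [ 0.5616 -0.214 ]
rimL [ 0.5522 -0.239 ]
rimR [ 0.5673 -0.0963]
rimT [ 0.4935 -0.1606]
peg 87.04691189545107 0.053666389339935096 key 160.88759363389448 160.89829013243184 160.82973682532725 notch -95.81197192915118 -96.09521316835685
```

```bash
cat >> h.py <<'E'
C=np.array([.566,-.168])
def arc(ths,g,z=.062):
    o=[]
    for th in ths:
        a=np.radians(th);u=np.array([np.cos(a),np.sin(a)]);t=np.array([u[1],-u[0]])
        o.append((np.append(C+.054*u-g*t,z),th+90))
    rows(o)
E
python3 -c "
from h import *
arc([86],.032,.12);arc([86],.032)"
```

```text
[[37.6, 54.5, 100.3], [-0.0, 0.0, -0.2]]
[[37.6, 54.5, 158.3], [-0.0, 0.0, -0.2]]
```

Call:
move_arm([
  [[19,27,30],[0,0,0],1],
  [[38,54,60],[0,0,0],1],
  [[38,54,100],[0,0,0],1],
  [[38,54,140],[0,0,0],1],
  [[38,54,158],[0,0,0],1],
])

```text
clock: 4.05
tcp_pos: [0.5357, -0.1117, 0.06]
orientation: [-0.002, 0.052, 0.999, 0.0]
wrist_force: [-1.4, -0.4, 0.6]
finger_gap: -0.0001
grip_force: 0.0
```

```bash
python3 - <<'E'
from h import *
st();p,M,f=wcam('w1');find(p,['peg_top']);print(proj((.5695,-.1142,.078),p,M,f));st()
arc([86,82,78,74],.016)
E
```

```text
t 4.05 tcp [ 0.5357 -0.1117  0.06  ] yaw 174.0 F [-1.4 -0.4  0.6] j [-0.35  0.37 -0.31  0.89 -0.   -0.25]
peg_top [([0.5683, -0.1135, 0.08], 0.72)]
[259.2 324.3]
t 4.15 tcp [ 0.5355 -0.1117  0.0601] yaw 174.0 F [0.  1.3 0.4] j [-0.35  0.38 -0.31  0.89 -0.   -0.25]
[[-18.4, 0.6, -2.0], [0.01, -0.03, -0.2]]
[[-22.1, 1.7, -2.0], [0.01, -0.03, 0.2]]
[[-26.0, 2.6, -2.1], [0.0, -0.03, 0.6]]
[[-29.9, 3.1, -2.1], [0.0, -0.03, 1.0]]
```

View pics/w1.png

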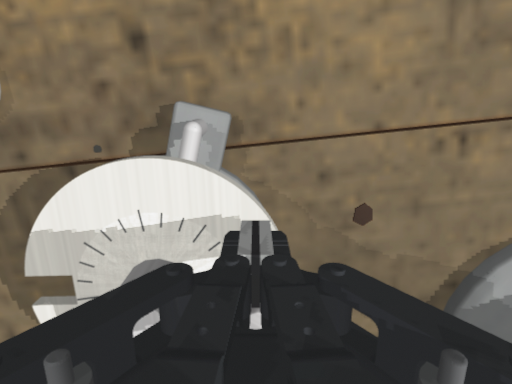

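Call:
move_arm([
  [[-10,0,-1],[0,0,0],1],
  [[-18,1,-1],[0,0,0],1],
  [[-22,2,-1],[0,0,0.2],1],
  [[-26,3,-1],[0,0,0.6],1],
  [[-30,3,-1],[0,0,1.0],1],
])

```text
clock: 4.78
tcp_pos: [0.5688, -0.1128, 0.0644]
orientation: [0.001, 0.14, 0.99, -0.0]
wrist_force: [-0.6, -0.2, -0.2]
finger_gap: -0.0002
grip_force: 0.4
```

```bash
python3 - <<'E'
from h import *
st();p,M,f=wcam();t=env.read_camera('top');find(t,['peg_top','notch'])
arc([70,66,62,58,54],.016)
E
```

```text
t 4.775 tcp [ 0.5688 -0.1128  0.0644] yaw 163.9 F [-0.6 -0.2 -0.2] j [-0.33  0.42 -0.22  0.93 -0.   -0.05]
peg_top []
notch [([0.546, -0.2277, 0.0409], 0.86)]
[[-0.7, 1.2, 2.0], [-0.0, 0.01, 0.41]]
[[-4.5, 1.9, 2.0], [0.0, 0.01, 0.81]]
[[-8.5, 2.3, 2.0], [0.0, 0.01, 1.21]]
[[-12.4, 2.5, 2.0], [0.0, 0.01, 1.61]]
[[-16.3, 2.4, 2.0], [0.0, 0.01, 2.01]]
```

```bash
python3 -c "
from h import *
arc([68,63,58,53,48],.016)"
```

```text
[[-2.6, 1.6, 2.0], [-0.0, 0.01, 0.61]]
[[-7.5, 2.2, 2.0], [0.0, 0.01, 1.11]]
[[-12.4, 2.5, 2.0], [0.0, 0.01, 1.61]]
[[-17.3, 2.3, 2.0], [0.0, 0.01, 2.11]]
[[-22.2, 1.7, 2.1], [0.0, 0.01, 2.61]]
```

Call:
move_arm([
  [[-2.5,1.5,1],[0,0,0.6],1],
  [[-7.5,2,2],[0,0,1.1],1],
  [[-12.5,2.5,2],[0,0,1.6],1],
  [[-17.5,2.5,2],[0,0,2.1],1],
  [[-22,1.5,2],[0,0,2.6],1],
])

```text
clock: 5.6
tcp_pos: [0.5892, -0.117, 0.0616]
orientation: [-0.0, 0.359, 0.933, 0.0]
wrist_force: [-0.5, 1.0, -0.4]
finger_gap: -0.0004
grip_force: 0.4
```

```bash
cat >> h.py <<'E'
def notch():
    t=env.read_camera('top')
    for n in ['notch','peg_top']:
        for d in env.landmark_of(n,t)[:2]:
            v=np.array(d['centre'])[:2]-C;print(n,round(np.degrees(np.arctan2(v[1],v[0])),1),'r',round(np.hypot(*v),4),round(d['confidence'],2))
E
python3 - <<'E'
from h import *
st();notch();arc([43,38,33,28,23],.016)
E
```

```text
t 5.6 tcp [ 0.5892 -0.117   0.0616] yaw 138.0 F [-0.5  1.  -0.4] j [-0.33  0.46 -0.16  0.94  0.    0.4 ]
notch -132.3 r 0.0624 0.88
[[-5.3, 1.8, -0.4], [0.0, 0.0, 0.52]]
[[-10.2, 2.6, -0.4], [0.0, 0.0, 1.02]]
[[-15.1, 2.9, -0.4], [0.0, 0.0, 1.52]]
[[-20.0, 2.8, -0.4], [0.0, 0.0, 2.02]]
[[-24.9, 2.3, -0.4], [0.0, 0.0, 2.52]]
```

Tracking as planned (notch at −132°, peg at about 48°).

Call:
move_arm([
  [[-5,2,0],[0,0,0.5],1],
  [[-10,2.5,0],[0,0,1.0],1],
  [[-15,3,0],[0,0,1.5],1],
  [[-20,3,0],[0,0,2.0],1],
  [[-25,2.5,0],[0,0,2.5],1],
])

```text
clock: 6.38
tcp_pos: [0.6091, -0.1318, 0.0614]
orientation: [-0.0, 0.552, 0.834, -0.0]
wrist_force: [-0.4, 1.1, 0.8]
finger_gap: 0.0004
grip_force: 0.4
```

```bash
python3 - <<'E'
from h import *
st();notch();arc([18,13,8,3,-2],.016)
E
```

```text
t 6.375 tcp [ 0.6091 -0.1318  0.0614] yaw 113.0 F [-0.4  1.1  0.8] j [-0.34  0.5  -0.1   0.97  0.    0.83]
notch -137.6 r 0.1641 0.72
notch -156.3 r 0.0622 0.67
[[-4.9, 1.2, -0.6], [0.0, 0.0, 0.52]]
[[-9.7, 2.0, -0.6], [0.0, 0.0, 1.02]]
[[-14.6, 2.3, -0.6], [0.0, 0.0, 1.52]]
[[-19.6, 2.2, -0.6], [0.0, 0.0, 2.02]]
[[-24.4, 1.7, -0.6], [0.0, 0.0, 2.52]]
```

Call:
move_arm([
  [[-5,1,0],[0,0,0.5],1],
  [[-10,2,0],[0,0,1.0],1],
  [[-15,2,0],[0,0,1.5],1],
  [[-20,2,0],[0,0,2.0],1],
  [[-24,2,0],[0,0,2.5],1],
])

```text
clock: 7.15
tcp_pos: [0.6203, -0.153, 0.0613]
orientation: [-0.0, 0.719, 0.695, 0.0]
wrist_force: [-1.3, 1.4, 0.4]
finger_gap: 0.0001
grip_force: 0.4
```

```bash
python3 - <<'E'
from h import *
st();notch();arc([-6,-9,-12,-14,-16],.016)
E
```

```text
t 7.15 tcp [ 0.6203 -0.153   0.0613] yaw 88.1 F [-1.3  1.4  0.4] j [-0.37  0.53 -0.05  0.99  0.    1.24]
[[-4.4, 1.0, -0.6], [0.0, 0.0, 0.42]]
[[-7.3, 1.6, -0.6], [0.0, 0.0, 0.72]]
[[-10.2, 2.0, -0.6], [0.0, 0.0, 1.02]]
[[-12.2, 2.1, -0.6], [0.0, 0.0, 1.22]]
[[-14.2, 2.2, -0.6], [0.0, 0.0, 1.42]]
```

Call:
move_arm([
  [[-4,1,0],[0,0,0.4],1],
  [[-7,1.5,0],[0,0,0.7],1],
  [[-10,2,0],[0,0,1.0],1],
  [[-12,2,0],[0,0,1.2],1],
  [[-14,2,0],[0,0,1.4],1],
])

```text
clock: 7.92
tcp_pos: [0.622, -0.1672, 0.0614]
orientation: [0.0, 0.798, 0.602, 0.0]
wrist_force: [0.3, 0.6, 0.4]
finger_gap: -0.0
grip_force: 0.4
```

```bash
python3 - <<'E'
from h import *
st();notch()
s=env.read_camera('scene');find(s,['notch','peg_top','key'])
t=env.read_camera('top');cv2.imwrite('pics/topd.png',cv2.resize(t['pixels'][150:250,240:360,::-1],None,fx=6,fy=6,interpolation=cv2.INTER_CUBIC))
E
```

```text
t 7.925 tcp [ 0.622  -0.1672  0.0614] yaw 74.0 F [0.3 0.6 0.4] j [-0.39  0.54 -0.04  0.99  0.    1.46]
notch [([0.5093, -0.1548, 0.0386], 0.71)]
peg_top [([0.62, -0.1785, 0.0777], 0.83)]
key [([0.5061, -0.1503, 0.034], 0.88), ([0.5962, 0.13, 0.0479], 0.81), ([0.3103, -0.0874, 0.0286], 0.59)]
```

View pics/topd.png

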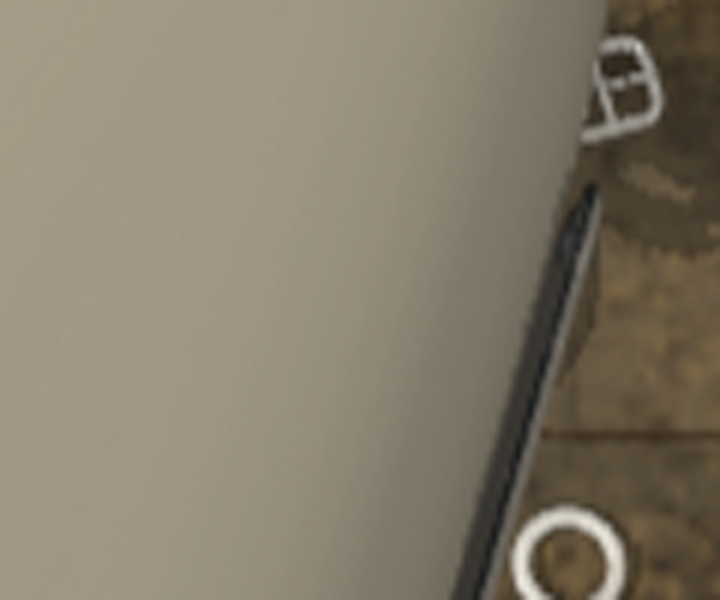

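```bash
python3 - <<'E'
from h import *
p,r=pose()
rows([((.60,-.172,.20),74),((.555,-.175,.20),74)])
E
```

```text
[[-10.5, -20.0, -138.7], [0.0, 0.0, 0.01]]
[[-25.7, -62.5, -138.7], [0.0, 0.0, 0.01]]
```

Call:
move_arm([
  [[10,0,0],[0,0,0],1],
  [[10,0,-50],[0,0,0],1],
  [[-5,-20,-100],[0,0,0],1],
  [[-25,-60,-138],[0,0,0],1],
  [[-25,-60,-138],[0,0,0],1],
])

```text
clock: 8.95
tcp_pos: [0.5574, -0.1754, 0.2036]
orientation: [0.003, 0.799, 0.602, 0.001]
wrist_force: [0.6, 0.2, 0.6]
finger_gap: 0.0004
grip_force: 0.0
```

```bash
python3 - <<'E'
from h import *
st();p,M,f=wcam();find(p,['notch','peg_top','hub_top','key'])
h=proj((.566,-.168,.086),p,M,f);print(h)
x0,y0=int(h[0])-100,max(0,int(h[1])-110);print(x0,y0)
im=p['pixels'][y0:y0+190,max(0,x0):x0+200,::-1]
cv2.imwrite('pics/w2c.png',cv2.resize(im,None,fx=3.1,fy=3.1,interpolation=cv2.INTER_CUBIC))
E
```

```text
t 8.95 tcp [ 0.5574 -0.1754  0.2036] yaw 74.0 F [0.6 0.2 0.6] j [-0.44  0.34  0.01  1.24 -0.    1.41]
notch [([0.5074, -0.1513, 0.0412], 0.76)]
peg_top [([0.6177, -0.1851, 0.0775], 0.96), ([0.5047, -0.1509, 0.0416], 0.59)]
hub_top [([0.5645, -0.1684, 0.0865], 0.96), ([0.7107, -0.1029, 0.0039], 0.74)]
key [([0.5134, -0.1501, 0.0365], 0.76), ([0.648, -0.2944, -0.0047], 0.54)]
[261.8 165.8]
161 55
```

View pics/w2c.png

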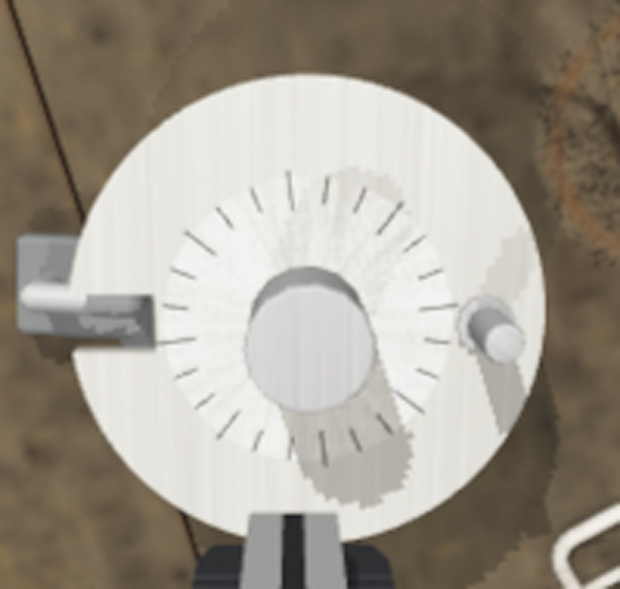

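```bash
python3 - <<'E'
from h import *
p,M,f=wcam(); a=lambda v:np.degrees(np.arctan2(v[1],v[0]))
w=lambda c,z:ray((161+c[0]/3.1,55+c[1]/3.1),z,p,M,f)[:2]
h=w((310,348),.086);pg=w((506,344),.078)
n1=w((75,323),.048);n2=w((152,322),.048);k1=w((25,296),.036);k2=w((80,297),.036)
print('hub',h,'peg',pg,a(pg-h),a(h-n1),a(h-n2),a(n2-n1),'key',a(k1-h)-180,a(k2-h)-180,a(k1-k2)-180)
print('width',np.linalg.norm(w((85,295),.048)-w((85,350),.048)))
print('notch mid vs key lateral angle from C:',a(n1-C),a(n2-C),a(k1-C),a(k2-C))
E
```

```text
hub [ 0.56454993 -0.16615023] peg [ 0.61500905 -0.18118733] -16.594357202452635 -15.299699030932645 -15.382474555909798 -15.132265985132966 key -19.450841721666592 -20.05564561095352 -16.94057922440504
width 0.016617153395628637
notch mid vs key lateral angle from C: 163.5709576087845 162.955277444519 159.73634549435585 158.9581856395063
```

```bash
python3 - <<'E'
from h import *
st();arc([-16],.028,.12);arc([-16],.028)
E
```

```text
t 9.25 tcp [ 0.5575 -0.1743  0.1976] yaw 74.1 F [-0.8 -0.9 -0. ] j [-0.44  0.34  0.01  1.24  0.    1.41]
[[36.2, 60.6, 77.5], [-0.01, -0.0, 0.01]]
[[36.2, 60.8, 135.5], [-0.01, -0.0, 0.01]]
```

Call:
move_arm([
  [[36,50,0],[0,0,0],1],
  [[36,60,40],[0,0,0],1],
  [[36,60,80],[0,0,0],1],
  [[36,60,135],[0,0,0],1],
  [[36,60,135],[0,0,0],1],
])

```text
clock: 9.88
tcp_pos: [0.6208, -0.1546, 0.0581]
orientation: [-0.005, 0.798, 0.602, -0.003]
wrist_force: [-0.9, -0.2, -0.0]
finger_gap: -0.0002
grip_force: 0.0
```

```bash
python3 - <<'E'
from h import *
st();arc([-16,-18,-19.5],.016)
E
```

```text
t 9.875 tcp [ 0.6208 -0.1546  0.0581] yaw 74.1 F [-0.9 -0.2 -0. ] j [-0.37  0.54 -0.04  1.   -0.    1.48]
[[-12.0, 4.9, -4.0], [-0.07, -0.01, 0.01]]
[[-13.9, 5.5, -4.0], [-0.07, -0.0, 0.21]]
[[-15.3, 5.8, -4.0], [-0.07, -0.0, 0.36]]
```

Call:
move_arm([
  [[-8,4,0],[0,0,0],1],
  [[-12,5,0],[0,0,0],1],
  [[-14,5,0],[0,0,0.2],1],
  [[-15.5,5,0],[0,0,0.3],1],
  [[-15.5,5,0],[0,0,0.3],1],
])

```text
clock: 10.5
tcp_pos: [0.6256, -0.1733, 0.0649]
orientation: [0.0, 0.814, 0.581, 0.0]
wrist_force: [0.1, 0.0, 0.2]
finger_gap: 0.0002
grip_force: 0.0
```

```bash
python3 - <<'E'
from h import *
st();rows([((.5575,-.1743,.20),74)])
E
```

```text
t 10.5 tcp [ 0.6256 -0.1733  0.0649] yaw 71.0 F [0.1 0.  0.2] j [-0.39  0.54 -0.02  1.01 -0.    1.51]
[[-23.2, -64.0, -135.1], [0.0, 0.0, -0.3]]
```

Call:
move_arm([
  [[10,0,0],[0,0,0],1],
  [[10,0,-50],[0,0,0],1],
  [[-5,-20,-100],[0,0,-0.3],1],
  [[-23,-64,-135],[0,0,-0.3],1],
  [[-23,-64,-135],[0,0,-0.3],1],
])

```text
clock: 11.12
tcp_pos: [0.557, -0.174, 0.2031]
orientation: [0.002, 0.799, 0.602, 0.001]
wrist_force: [1.0, 0.1, -0.2]
finger_gap: 0.0002
grip_force: 0.0
```

```bash
python3 - <<'E'
from h import *
import time
wcam();wcam();st();p,M,f=wcam();find(p,['notch','peg_top','hub_top','key'])
h=proj((.566,-.168,.086),p,M,f)
x0,y0=int(h[0])-100,max(0,int(h[1])-110);print(x0,y0)
np.savez('w3.npz',M=M,f=f,cx=p['cx'],cy=p['cy'],x0=x0,y0=y0)
im=p['pixels'][y0:y0+190,max(0,x0):x0+200,::-1]
cv2.imwrite('pics/w3c.png',cv2.resize(im,None,fx=3.1,fy=3.1,interpolation=cv2.INTER_CUBIC))
E
```

```text
t 11.225 tcp [ 0.5579 -0.1737  0.1996] yaw 74.1 F [-0.3  0.5 -0.1] j [-0.44  0.34  0.01  1.24  0.    1.41]
notch [([0.5064, -0.1466, 0.0394], 0.92)]
peg_top [([0.6167, -0.1905, 0.079], 0.88)]
hub_top [([0.5644, -0.1696, 0.0842], 0.87), ([0.7112, -0.1064, 0.0034], 0.73)]
key [([0.5116, -0.1498, 0.0394], 0.82)]
162 59
```

View pics/w3c.png

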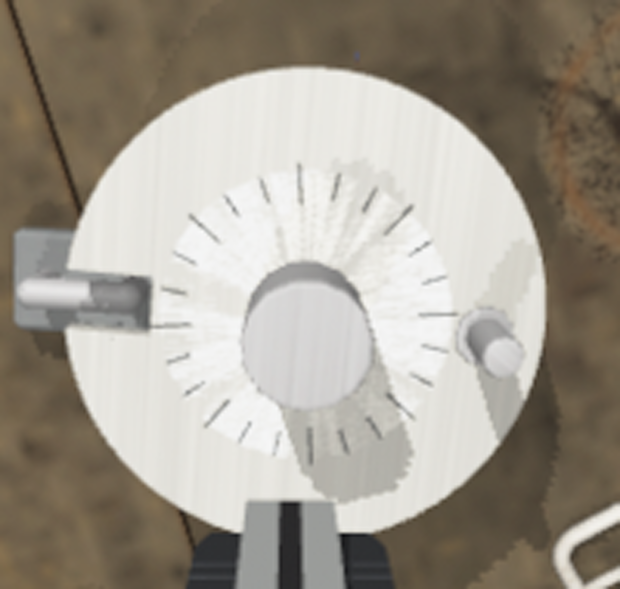

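```bash
python3 - <<'E'
from h import *
d=np.load('w3.npz');p={'cx':d['cx'],'cy':d['cy']};M=d['M'];f=d['f'];x0=int(d['x0']);y0=int(d['y0'])
a=lambda v:np.degrees(np.arctan2(v[1],v[0]))
w=lambda c,z:ray((x0+c[0]/3.1,y0+c[1]/3.1),z,p,M,f)[:2]
h=w((307,345),.086);pg=w((503,356),.078);print('hub',h,'peg',a(pg-h))
for c in (h,C):
  print('notch',[round(a(w(q,.048)-c),2) for q in [(78,297),(112,300),(150,303)]],'key',[round(a(w(q,.036)-c),2) for q in [(22,292),(60,293),(115,294)]])
u=lambda A,B:a(A-B)
print('edge dirs',u(w((80,268),.048),w((150,276),.048)),u(w((75,324),.048),w((148,331),.048)),'key dir',u(w((22,292),.036),w((115,295),.036)))
# predicted pixels of notch/key for hypothesised angles
for k in (158,160,162):
  for r in (.060,.088):
    X=np.append(h+r*np.array([np.cos(np.radians(k)),np.sin(np.radians(k))]),.036);q=proj(X,p,M,f);print('key',k,r,(q-[x0,y0])*3.1)
E
```

```text
hub [ 0.56457307 -0.16859603] peg -21.199136140331724
notch [np.float64(158.99), np.float64(159.0), np.float64(158.89)] key [np.float64(160.51), np.float64(160.2), np.float64(159.39)]
notch [np.float64(159.88), np.float64(160.04), np.float64(160.19)] key [np.float64(161.18), np.float64(160.98), np.float64(160.41)]
edge dirs 157.45102988859495 158.4199885490812 key dir 162.16648194231527
key 158 0.06 [110.98 288.92]
key 158 0.088 [ 20.15 279.62]
key 160 0.06 [110.67 295.74]
key 160 0.088 [ 20.15 289.23]
key 162 0.06 [110.67 302.25]
key 162 0.088 [ 20.15 299.15]
```

Notch is at about 159° and the key at about 160.5°, so it's within the ±3.8° play. Next I press on the hub.

```bash
python3 - <<'E'
from h import *
st();rows([((.565,-.168,.092),74)])
E
```

```text
t 11.475 tcp [ 0.5577 -0.1735  0.1976] yaw 74.1 F [-0.3 -0.2 -0.9] j [-0.44  0.34  0.01  1.24 -0.    1.41]
[[7.3, 5.7, 105.6], [-0.01, -0.0, 0.01]]
```

Call:
move_arm([
  [[7,6,30],[0,0,0],1],
  [[7,6,60],[0,0,0],1],
  [[7,6,85],[0,0,0],1],
  [[7,6,100],[0,0,0],1],
  [[7,6,100],[0,0,0],1],
])

```text
clock: 12.1
tcp_pos: [0.5645, -0.1685, 0.0977]
orientation: [-0.001, 0.798, 0.602, -0.001]
wrist_force: [0.6, 0.4, 0.0]
finger_gap: -0.0002
grip_force: 0.0
```

Call:
move_arm([
  [[0,0,2],[0,0,0],1],
  [[0,0,4],[0,0,0],1],
  [[0,0,6],[0,0,0],1],
  [[0,0,8],[0,0,0],1],
  [[0,0,9],[0,0,0],1],
])

```text
clock: 12.72
tcp_pos: [0.5653, -0.169, 0.0903]
orientation: [0.0, 0.798, 0.602, -0.0]
wrist_force: [-0.3, -0.5, 0.9]
finger_gap: -0.0004
grip_force: 0.0
```

Call:
move_arm([
  [[0,0,1],[0,0,0],1],
  [[0,0,2],[0,0,0],1],
  [[0,0,3],[0,0,0],1],
  [[0,0,4],[0,0,0],1],
  [[0,0,5],[0,0,0],1],
])

```text
clock: 13.35
tcp_pos: [0.5654, -0.169, 0.0857]
orientation: [0.0, 0.798, 0.602, 0.0]
wrist_force: [-1.6, 0.5, 4.8]
finger_gap: 0.0
grip_force: 2.3
```

Call:
move_arm([
  [[0,0,0.5],[0,0,0],1],
  [[0,0,1],[0,0,0],1],
  [[0,0,1],[0,0,0],1],
  [[0,0,1.5],[0,0,0],1],
  [[0,0,1.5],[0,0,0],1],
])

```text
clock: 13.98
tcp_pos: [0.5654, -0.169, 0.0838]
orientation: [0.0, 0.798, 0.602, 0.0]
wrist_force: [-1.3, -0.0, 4.0]
finger_gap: -0.0001
grip_force: 2.1
```

Call:
move_arm([
  [[0,0,0.5],[0,0,0],1],
  [[0,0,1],[0,0,0],1],
  [[0,0,1.5],[0,0,0],1],
  [[0,0,2],[0,0,0],1],
  [[0,0,2],[0,0,0],1],
])

```text
clock: 14.6
tcp_pos: [0.5654, -0.169, 0.0817]
orientation: [0.0, 0.798, 0.602, -0.0]
wrist_force: [-0.6, 0.4, 3.8]
finger_gap: -0.0001
grip_force: 1.9
```

Call:
move_arm([
  [[0,0,0.5],[0,0,0],1],
  [[0,0,1],[0,0,0],1],
  [[0,0,1.5],[0,0,0],1],
  [[0,0,2],[0,0,0],1],
  [[0,0,2],[0,0,0],1],
])

```text
clock: 15.22
tcp_pos: [0.5654, -0.169, 0.0797]
orientation: [0.0, 0.798, 0.602, -0.0]
wrist_force: [-0.6, 0.2, 4.1]
finger_gap: 0.0002
grip_force: 1.9
```

Call:
move_arm([
  [[0,0,0.5],[0,0,0],1],
  [[0,0,1],[0,0,0],1],
  [[0,0,1.5],[0,0,0],1],
  [[0,0,2],[0,0,0],1],
  [[0,0,2.5],[0,0,0],1],
])

```text
clock: 15.85
tcp_pos: [0.5654, -0.169, 0.0773]
orientation: [0.0, 0.798, 0.602, -0.0]
wrist_force: [-0.5, 0.3, 5.9]
finger_gap: 0.0002
grip_force: 2.3
```

Call:
move_arm([
  [[0,0,0.5],[0,0,0],1],
  [[0,0,1],[0,0,0],1],
  [[0,0,1.5],[0,0,0],1],
  [[0,0,2],[0,0,0],1],
  [[0,0,2.5],[0,0,0],1],
])

```text
clock: 16.48
tcp_pos: [0.5654, -0.169, 0.0748]
orientation: [0.0, 0.798, 0.602, 0.0]
wrist_force: [-1.1, 0.3, 3.5]
finger_gap: 0.0002
grip_force: 2.3
```

Call:
move_arm([
  [[0,0,0.5],[0,0,0],1],
  [[0,0,1],[0,0,0],1],
  [[0,0,1.5],[0,0,0],1],
  [[0,0,1.5],[0,0,0],1],
  [[0,0,1.5],[0,0,0],1],
])

```text
clock: 17.1
tcp_pos: [0.5654, -0.169, 0.0732]
orientation: [0.0, 0.798, 0.602, -0.0]
wrist_force: [-0.7, 0.5, 4.1]
finger_gap: 0.0
grip_force: 1.8
```

Call:
move_arm([
  [[0,0,0.5],[0,0,0],1],
  [[0,0,1],[0,0,0],1],
  [[0,0,1],[0,0,0],1],
  [[0,0,1.5],[0,0,0],1],
  [[0,0,1.5],[0,0,0],1],
])

```text
clock: 17.73
tcp_pos: [0.5654, -0.169, 0.072]
orientation: [0.0, 0.798, 0.602, 0.0]
wrist_force: [-1.2, 0.7, 5.0]
finger_gap: -0.0001
grip_force: 3.0
```

Call:
move_arm([
  [[0,0,0.3],[0,0,0],1],
  [[0,0,0.6],[0,0,0],1],
  [[0,0,0.6],[0,0,0],1],
])

```text
clock: 18.1
tcp_pos: [0.5654, -0.169, 0.072]
orientation: [0.0, 0.798, 0.602, 0.0]
wrist_force: [-2.2, 0.6, 9.2]
finger_gap: 0.0002
grip_force: 4.7
```

It stopped at 72.0 mm with the force rising, so it's home. One small confirming press, then I withdraw and check.

Call:
move_arm([
  [[0,0,0.4],[0,0,0],1],
  [[0,0,0.4],[0,0,0],1],
])

```text
clock: 18.35
tcp_pos: [0.5655, -0.169, 0.072]
orientation: [0.0, 0.798, 0.602, 0.0]
wrist_force: [-3.8, -0.0, 11.8]
finger_gap: -0.0001
grip_force: 5.8
```

Call:
move_arm([
  [[0,0,-10],[0,0,0],1],
  [[0,0,-40],[0,0,0],1],
  [[0,0,-90],[0,0,0],1],
  [[-8,-6,-130],[0,0,0],1],
  [[-8,-6,-130],[0,0,0],1],
])

```text
clock: 18.98
tcp_pos: [0.5589, -0.1761, 0.2045]
orientation: [0.003, 0.799, 0.602, 0.001]
wrist_force: [0.6, -0.1, -1.2]
finger_gap: -0.0001
grip_force: 0.0
```

```bash
python3 - <<'E'
from h import *
st();p,M,f=wcam('w4');find(p,['notch','peg_top','hub_top','disc','wood_spool','buckle','ring'])
E
```

```text
t 18.975 tcp [ 0.5589 -0.1761  0.2045] yaw 74.0 F [ 0.6 -0.1 -1.2] j [-0.44  0.34  0.01  1.24 -0.    1.41]
notch [([0.5103, -0.1454, 0.0261], 0.74), ([0.4413, -0.2837, 0.004], 0.22)]
peg_top [([0.715, -0.1058, 0.0021], 0.4)]
hub_top [([0.5649, -0.1669, 0.0746], 0.69)]
disc [([0.5642, -0.167, 0.0273], 0.81)]
wood_spool [([0.7127, -0.1045, 0.002], 0.79)]
buckle [([0.6487, -0.2951, -0.0036], 0.98)]
ring [([0.4411, -0.2802, 0.0032], 0.72), ([0.507, -0.1477, 0.0275], 0.18)]
```

View pics/w4.png

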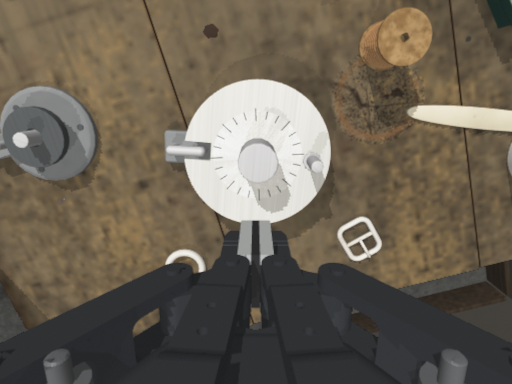

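The disc is down with the key through the notch at px (195,151), and the spool, buckle and ring haven't moved. Handing in.

```bash
python3 -c "
from h import *
print(env.hand_in())"
```

```text
the job is handed in; nothing more can be done
None
```

The disc was pushed round by its peg and pressed home on the key (hub top at 72 mm, about 12 N peak push); the spool, buckle and ring are where they were, and the job is handed in at about 19 s.

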